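Make up two kits of carved fittings

TASK

Make up two kits of wooden fittings from the stock on the bench: stand the tall finial and the small rosette in the long tray, and the large rosette and the pyramid-topped block in the squarish tray. Each tray has two compartments; put one piece in each compartment (either way round), flat on its floor and upright. Leave the short finial, the stepped bracket, the wax tin and the sharpening stone where they are.

Things in the scene. Friction and masses are not known exactly. Their poses are not given: they have to be found in the camera images.
- tray_long: Long low open tray of plywood, 220 x 96 mm outside, 16 mm high, fixed to the bench. Walls, floor and the one divider are 6 mm thick; the divider crosses the middle of its length, leaving two compartments of 101 x 84 mm whose centres lie at x = +53.5 and -53.5 mm, y = 0. Origin: centre of its underside (on the bench); x along its length, z up. It may be on the robot's left or right.
- tray_square: Squarish low open tray of plywood, 164 x 130 mm outside, 16 mm high, fixed to the bench. Walls, floor and the one divider are 6 mm thick; the divider crosses the middle of its 164 mm side, leaving two compartments of 73 mm (along x) by 118 mm (along y) whose centres lie at x = +39.5 and -39.5 mm, y = 0. Origin: centre of its underside (on the bench); x along the 164 mm side, z up. It may be on the robot's left or right.
- finial_tall: Tall turned finial of pale wood, standing, 80 mm high, about 55 g: foot 44 mm across and 14 mm high, a thin neck, a cylindrical barrel 36 mm across from 34 to 54 mm above the foot's underside (grip it there), then a slender point. Origin: centre of its underside, z up along its axis.
- finial_short: Short turned finial of pale wood, standing, 46 mm high, 32 mm across at foot and knob. Not needed; stays where it is. Origin: centre of its underside, z up.
- rosette_large: Large round rosette of pale wood, lying face up: a disc 54 mm across and 24 mm high with straight sides, a sunk face with a ring of petals and a centre boss to 26 mm; about 45 g. Origin: centre of its underside, z up.
- rosette_small: Small round rosette of pale wood, the same pattern but 36 mm across, also 24 mm high (boss to 26 mm), about 22 g. Origin: centre of its underside, z up.
- pyramid_block: Square block of pale wood with a stepped pyramid on top: 44 x 44 mm, upright sides 28 mm high, pyramid's peak at 44 mm; about 50 g, any yaw. Origin: centre of its underside, x and y square to its sides, z up.
- bracket: Stepped bracket of pale wood, 60 x 30 mm, three steps rising to 38 mm at its +x end. Not needed; stays where it is. Origin: centre of its underside, x along its length, z up.
- wax_tin: Round flat metal tin, 62 mm across, 24 mm high. A bystander among the stock; stays where it is. Origin: centre of its underside, z up.
- stone: Grey sharpening stone, 80 x 36 mm, 20 mm high. A bystander among the stock; stays where it is. Origin: centre of its underside, x along its length, z up.
Not all that is in view belongs to the job. Leave any pink or red look-alike of the bracket alone. What is shaped like the rosette_small but yellow is not meant.

How it is judged:
By the outcome, as a careful person would: the job done as asked, in the order asked, and still so for the second after the job is handed in, with the robot touching nothing.
It also fails if it takes over 125 s, if anything falls off the work surface, if the arm or the gripper's body presses on something with over 40 N, if the wrist force passes 120 N, or if a joint passes its speed limit or range.

ROBOT

A 6-joint arm with a two-finger parallel gripper is mounted at the origin on the work surface. World frame = base frame: x ahead of the robot, y to its left, z up, the work surface at z = 0. Lengths are in m, angles in rad, forces in N, time in s.
With the tool pointing down it reaches from about 0.4 to 0.825 m from the base axis. Payload 7 kg.
Tool frame: the origin (TCP) lies on the centre line of the jaws, within the pads' length; the fingertips stand arm.tip_reach ahead of it and the grasp point (between the pads) lies 5 mm behind it (arm.tip_reach is the distance from the TCP to the fingertips, in m); z points along the fingers, y is the line along which they close (so a half turn about z gives the same grasp; the last joint's range is limited). The gripper opens to 88 mm and grips with 3 to 60 N. Pads are 19 mm wide; open, the fingers measure 130 mm over their backs; the gripper's body (78 mm by 193 mm) begins 47 mm behind the grasp point.
Start: joints at [1.389, 0.359, 0.012, 0, -1.224, -0.288], TCP at [0.306, 0.602, 0.241] pointing down, gripper open.
Joint ranges: [-3.07, 3.07], [-1.43, 2.12], [-1.02, 1.25], [-3.03, 1.67], [-3.05, -0], [-3.03, 3.03]. Speed limits (rad/s): [2.39, 2.39, 3.01, 3.14, 3.14, 3.14].

INTERFACE

Orientations are given as [roll, pitch, yaw] about the fixed x, y, z axes, in that order (R = Rz(yaw) Ry(pitch) Rx(roll)).
In Python, from station import status, optics, order, arm gives the robot as it stands. The module is installed in compiled form; this text tells all that it offers.
- The arm moves only by the shell command python3 -m jog 'ROWS' [FORCE]. ROWS is JSON, a list of rows, each a list of 3 entries, a list of its own where there are three numbers: the gripper command: -1 is shut, 1 is fully open, values between are in proportion, then the shift along the tool's x, y, z in mm, then the turn about the tool's z in rad. A call has 1 to 20 rows; each row is the pose to reach, as a shift and turn from the pose commanded when the call began, along the tool's axes at that moment; what a row does not reach only later rows make up. A row lasts 1/8 s, in which the tool goes at most 62.5 mm and 10.7 degrees, less where a joint would pass 70% of its speed; a pose out of reach is approached as far as the arm can. A call with a gripper value outside its range is refused whole. The fingers move at their own pace and stop on an object; FORCE is the grip in N (left out, the last holds). Time passes only in rows, so rows that repeat a pose let the fingers close. It gives the time, the measured TCP pose, the force, the opening and the grip force at its end, in the units of the state.
- status.get_state(): the state, without advancing time (a new reading comes with each control period).
- optics.grab_frame(name): name is "scene" or "top" or "wrist"; returns a dict with "color" (400x640x3 uint8, red, green, blue), "mtx" (3x3 intrinsics, pixels), "cam_to_world" (4x4, takes a point from camera to world coordinates). Camera axes: x right, y down, z forward; pixel columns grow to the right and rows downward; lengths in m; the calibration is good to about 2 mm. The wrist camera is an equidistant fisheye: a pixel r from the principal point sees the ray r / f radians off the axis. A picture is of the moment at which its call begins. There is no depth.
- order.job_done(): hands the job in; it is judged then, once.
The state is a dict: "t": time; "q": joint angles; "qd": joint speeds; "joint_efforts": joint torques, N m; "eef_pos": TCP position; "ee_rot": TCP orientation; "force": force on the tool from outside, world axes, zero at the start; "moment": the same for the moment, N m; "width": finger opening in m; "gripper_force": force on a finger pad.
Only numpy, scipy, OpenCV 4.12 (cv2) and the standard library are available. Lean on these libraries where they do the work, as an engineer would, in place of code of your own. Each camera call takes 0.05 s, during which the arm holds its last target. There are 200 camera calls.

## Working session

There is one attempt and no reset: what is moved stays moved. The work goes in short steps, Python scripts to look and compute and a shell command to move; the robot and the scene stay as the last step left them, time stands still between calls to the robot, and variables do not carry over. Pictures are saved under pics/ and viewed, at most 14 in all, crops included, and the job is handed in when it is done.

```bash
mkdir -p pics
cat > h.py <<'E'
import numpy as np,cv2
from station import status,optics,order,arm
def snap(n,f):
    d=optics.grab_frame(n); cv2.imwrite(f'pics/{f}.png',d['color'][:,:,::-1]); np.savez(f'pics/{f}.npz',**d); return d
def ray(f,u,v):
    d=np.load(f'pics/{f}.npz'); K=d['mtx'];T=d['cam_to_world']
    x=(u-K[0,2])/K[0,0];y=(v-K[1,2])/K[1,1]
    if f.startswith('w'):
        r=np.hypot(x,y);s=np.sin(r)/r if r>0 else 1; c=np.array([x*s,y*s,np.cos(r)])
    else: c=np.array([x,y,1.])
    return T[:3,3],T[:3,:3]@c/np.linalg.norm(c)
def at(f,u,v,z):
    o,r=ray(f,u,v); return o+r*(z-o[2])/r[2]
def tri(*obs):
    A=np.zeros((3,3));b=np.zeros(3)
    for ob in obs:
        o,r=ray(*ob);P=np.eye(3)-np.outer(r,r);A+=P;b+=P@o
    return np.linalg.solve(A,b)
E
python3 - <<'E'
from h import *
for n,f in(('scene','s1'),('top','t1'),('wrist','w1')):
    d=snap(n,f);print(n,d['mtx'].round(1).tolist(),d['cam_to_world'].round(3).tolist())
print(status.get_state(),arm.tip_reach)
E
```

```text
scene [[484.0, 0.0, 319.6], [0.0, 484.0, 194.0], [0.0, 0.0, 1.0]] [[-0.841, 0.422, -0.338, 0.889], [0.541, 0.662, -0.519, 0.538], [0.006, -0.619, -0.785, 0.813], [0.0, 0.0, 0.0, 1.0]]
top [[498.6, 0.0, 327.3], [0.0, 498.6, 183.7], [0.0, 0.0, 1.0]] [[0.006, -0.976, 0.217, 0.304], [-1.0, -0.005, 0.006, -0.008], [-0.005, -0.217, -0.976, 1.189], [0.0, 0.0, 0.0, 1.0]]
wrist [[309.7, 0.0, 319.1], [0.0, 309.7, 194.4], [0.0, 0.0, 1.0]] [[-0.453, -0.848, -0.276, 0.38], [-0.892, 0.431, 0.139, 0.564], [0.001, 0.309, -0.951, 0.383], [0.0, 0.0, 0.0, 1.0]]
{'t': 0.15, 'q': array([ 1.38909483e+00,  3.59216317e-01,  1.12813586e-02, -2.73473456e-04,
       -1.22409894e+00, -2.88091312e-01]), 'qd': array([ 0.00022573, -0.00240111,  0.00269722,  0.00320116, -0.00013911,
        0.00192836]), 'joint_efforts': array([-1.08222113e-03, -5.83275712e+01,  2.93291473e+01,  7.00119942e+00,
        8.77981569e-03, -1.06872969e-04]), 'eef_pos': array([0.30543638, 0.60154853, 0.23984365]), 'ee_rot': array([ 3.14033302e+00, -1.05135330e-04, -4.69885826e-01]), 'force': array([-0.2107971 ,  0.29520439, -0.37050371]), 'moment': array([-0.00264993,  0.01972406,  0.01729597]), 'gripper_force': 0.0, 'width': 0.08798383915327576} 0.014
```

View pics/s1.png

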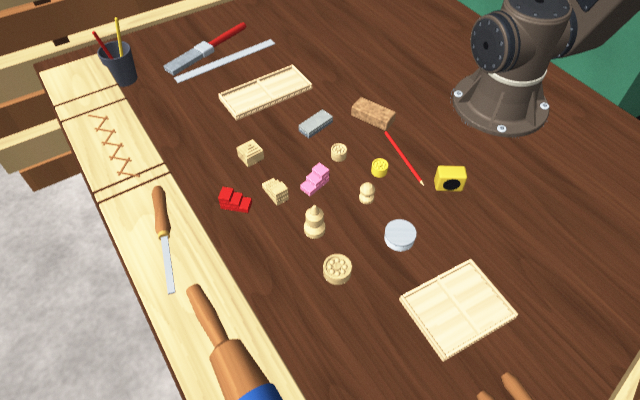

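View pics/t1.png

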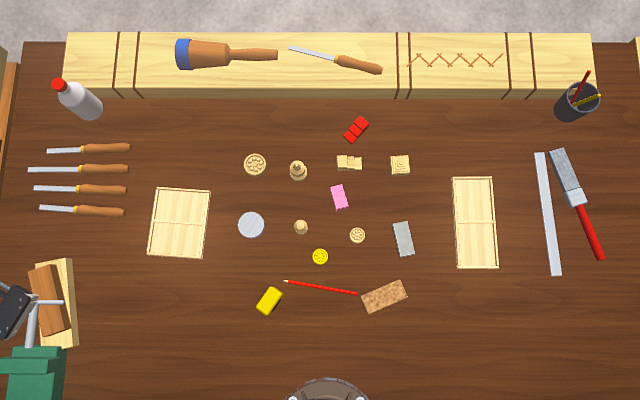

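The scene shows the stock mid-bench, the square tray on the robot's left (scene 458,308) and the long tray on its right (265,92). In the top view, the large rosette is at (255,164), tall finial (298,170), bracket (349,163), pyramid (400,165), small rosette (357,235), short finial (301,227), tin (251,225) and stone (403,239). I'll enlarge for exact pixels.

Run:
```python
from h import *
t=cv2.imread('pics/t1.png');s=cv2.imread('pics/s1.png')
def crop(im,x,y,w,h,k):
    c=cv2.resize(im[y:y+h,x:x+w],None,fx=k,fy=k,interpolation=cv2.INTER_CUBIC)
    for i in range(0,w,10):
        cv2.line(c,(i*k,0),(i*k,6 if i%50 else 14),(0,255,0),1)
    for i in range(0,h,10): cv2.line(c,(0,i*k),(6 if i%50 else 14,i*k),(0,255,0),1)
    return c
cv2.imwrite('pics/c1.png',crop(t,230,140,200,140,4))
cv2.imwrite('pics/c2.png',crop(s,220,130,200,160,4)[:600])
a=crop(t,140,175,80,100,5);b=crop(t,440,165,80,100,5)
cv2.imwrite('pics/c3.png',np.hstack([a,b]))
```

```text
(no output)
```

View pics/c1.png

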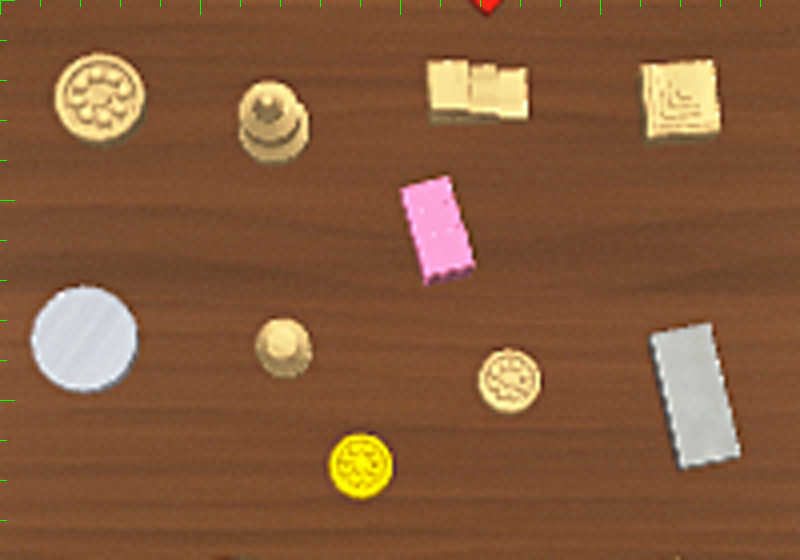

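Run:
```python
import cv2
c=cv2.imread('pics/c2.png');print(c.shape);cv2.imwrite('pics/c2.png',c[:600,:800])
```

```text
(600, 800, 3)
```

View pics/c2.png

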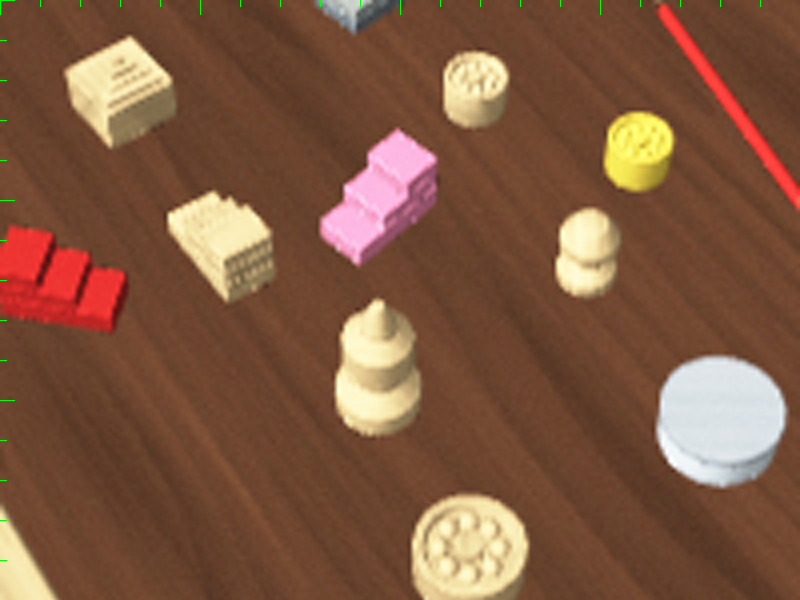

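View pics/c3.png

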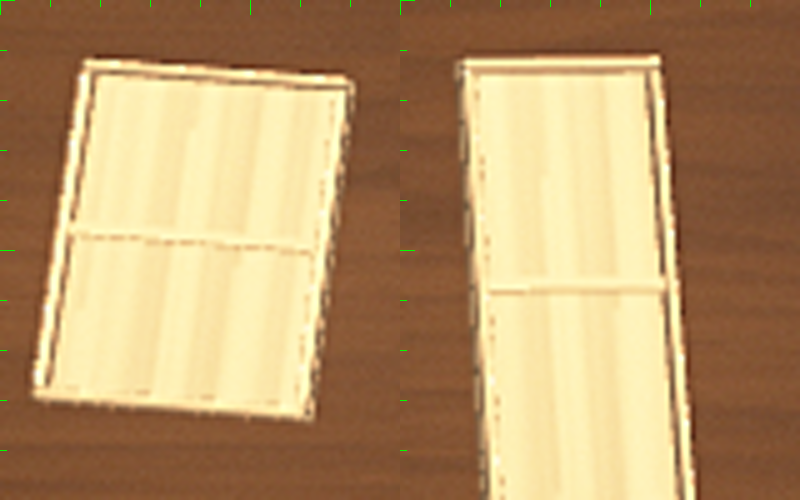

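Crop readings. In c1 (top view): large rosette face (99,96), small rosette (510,379), finial foot (274,129), pyramid rim corners (641,66), (714,61), (720,130), (648,136). In c2 (scene view): small rosette (476,75), large rosette (470,545), finial tip (379,300), pyramid peak (122,62). c3 gives the tray rims. I'll triangulate from these.

```bash
cat >> h.py <<'E'
def go(p,yaw=None):
    "shift in tool axes (mm) and turn from present pose to world TCP p (m) with tool yaw (mod pi)"
    from scipy.spatial.transform import Rotation as R
    s=status.get_state();Rm=R.from_euler('xyz',s['ee_rot']).as_matrix()
    d=Rm.T@(np.array(p)-s['eef_pos'])*1e3
    t=0
    if yaw is not None: t=-((yaw-s['ee_rot'][2]+np.pi/2)%np.pi-np.pi/2)
    return d.round(1),round(t,3)
E
python3 - <<'E'
from h import *
T=lambda x,y:('t1',x/4+230-.375,y/4+140-.375)
S=lambda x,y:('s1',x/4+220-.375,y/4+130-.375)
np.set_printoptions(precision=4,suppress=True)
print('RL',tri(T(99,95),S(470,545)),at(*T(99,96),.025))
print('RS',tri(T(510,379),S(476,75)),at(*T(510,379),.025))
print('FT tip',tri(T(266,104),S(379,300)),'foot',at(*T(274,129),.014),at(*S(378,388),.014))
print('pyr',tri(T(682,97),S(122,60)))
for a,b in zip([(641,66),(714,61),(720,130),(648,136)],[(107,108),(66,75),(130,40),(175,88)]):print(at(*T(*a),.028), )
for b in [(107,108),(66,75),(130,40),(175,88)]:print('s',at(*S(*b),.028))
for c in [(641,66),(714,61),(720,130),(648,136)]:
  print([tri(T(*c),S(*b))[2].round(3) for b in [(107,108),(66,75),(130,40),(175,88)]])
for off,k,P in(((140,175),5,[(85,62),(350,80),(310,415),(37,395)]),((440,165),5,[(60,62),(260,60),(291,513),(86,515)])):
  W=np.array([at('t1',x/5+off[0]-.4,y/5+off[1]-.4,.016) for x,y in P]);print(W,W.mean(0))
  print([np.linalg.norm(W[i]-W[i-1]).round(3) for i in range(4)],[np.degrees(np.arctan2(*(W[i]-W[j])[[1,0]])).round(1) for i,j in((0,3),(1,2))])
# scene view tray corners
for P in ([(400,297),(472,261),(517,314),(445,357)],[(219,94),(294,67),(312,87),(237,117)]):
  W=np.array([at('s1',x,y,.016) for x,y in P]);print(W,W.mean(0))
E
```

```text
RL [0.613  0.1759 0.0223] [0.6116 0.1755 0.025 ]
RS [ 0.442  -0.0714  0.0232] [ 0.4418 -0.0713  0.025 ]
FT tip [0.5941 0.0698 0.0791] foot [0.5943 0.0702 0.014 ] [0.5988 0.0733 0.014 ]
pyr [ 0.6094 -0.1745  0.038 ]
[ 0.631  -0.1515  0.028 ]
[ 0.6343 -0.1956  0.028 ]
[ 0.5914 -0.1979  0.028 ]
[ 0.5876 -0.1547  0.028 ]
s [ 0.63   -0.1558  0.028 ]
s [ 0.6377 -0.1903  0.028 ]
s [ 0.5949 -0.1954  0.028 ]
s [ 0.5913 -0.149   0.028 ]
[np.float64(0.032), np.float64(0.052), np.float64(0.083), np.float64(0.056)]
[np.float64(0.003), np.float64(0.022), np.float64(0.057), np.float64(0.031)]
[np.float64(-0.034), np.float64(-0.012), np.float64(0.024), np.float64(-0.007)]
[np.float64(-0.002), np.float64(0.021), np.float64(0.052), np.float64(0.021)]
[[0.5547 0.4105 0.016 ]
 [0.5465 0.2821 0.016 ]
 [0.3867 0.2917 0.016 ]
 [0.3953 0.4202 0.016 ]] [0.4708 0.3511 0.016 ]
[np.float64(0.16), np.float64(0.129), np.float64(0.16), np.float64(0.129)] [np.float64(-3.5), np.float64(-3.4)]
[[ 0.5828 -0.3007  0.016 ]
 [ 0.5842 -0.3972  0.016 ]
 [ 0.3682 -0.3974  0.016 ]
 [ 0.3668 -0.3024  0.016 ]] [ 0.4755 -0.3494  0.016 ]
[np.float64(0.216), np.float64(0.096), np.float64(0.216), np.float64(0.095)] [np.float64(0.4), np.float64(0.0)]
[[0.5511 0.2869 0.016 ]
 [0.3893 0.3019 0.016 ]
 [0.3979 0.4234 0.016 ]
 [0.5562 0.4125 0.016 ]] [0.4736 0.3562 0.016 ]
[[ 0.5857 -0.3926  0.016 ]
 [ 0.3715 -0.3855  0.016 ]
 [ 0.3747 -0.291   0.016 ]
 [ 0.5855 -0.2932  0.016 ]] [ 0.4793 -0.3406  0.016 ]
```

The heights match the text: rosette faces at about 23 mm, finial tip at 79 mm, tray rims consistent. First piece is the small rosette; I'll hover above it and check with the wrist camera.

Run:
```python
from h import *
print(go([.442,-.071,.20],-np.pi/2))
```

```text
(array([426.3, 537.8,  40.6]), np.float64(1.101))
```

```bash
python3 -m jog '[[1,[426,538,40],1.1],[1,[426,538,40],1.1],[1,[426,538,40],1.1],[1,[426,538,40],1.1],[1,[426,538,40],1.1],[1,[426,538,40],1.1],[1,[426,538,40],1.1],[1,[426,538,40],1.1],[1,[426,538,40],1.1],[1,[426,538,40],1.1],[1,[426,538,40],1.1],[1,[426,538,40],1.1],[1,[426,538,40],1.1],[1,[426,538,40],1.1],[1,[426,538,40],1.1],[1,[426,538,40],1.1]]' 15
python3 - <<'E'
from h import *
snap('wrist','w2'); print(go([.442,-.071,.018],-np.pi/2))
E
```

```text
t: 2.15
eef_pos: [0.442, -0.0698, 0.2007]
ee_rot: [-3.141, 0.0, -1.568]
force: [-0.0, -0.2, -0.1]
width: 0.0875
gripper_force: 0.0
(array([  1.1,   0. , 182.7]), np.float64(0.003))
```

View pics/w2.png

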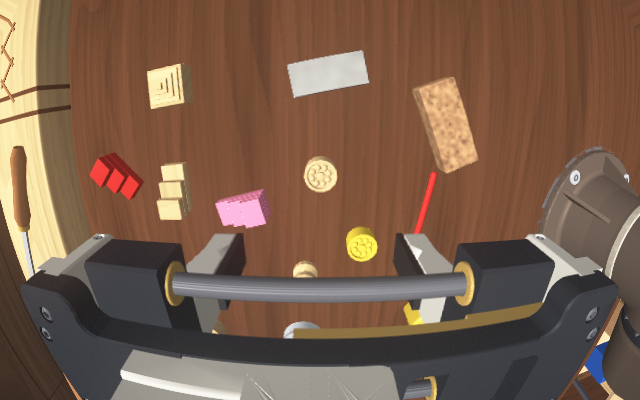

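The wrist view shows the small rosette's face at (320,173) and the pyramid at (167,87). I'll cross-check the positions before descending.

Run:
```python
from h import *
print(at('w2',320,173,.025),at('w2',166,86,.04))
print(go([.475-.0535,-.346,.20],-np.pi/2))
```

```text
[ 0.44015723 -0.07391655  0.025     ] [ 0.60137154 -0.17352723  0.04      ]
(array([276. ,  21.2,   0.7]), np.float64(0.003))
```

```bash
python3 -m jog '[[1,[2.5,1,60],0],[1,[2.5,1,120],0],[1,[2.5,1,160],0],[1,[2.5,1,182],0],[1,[2.5,1,182],0],[-1,[2.5,1,182],0],[-1,[2.5,1,182],0],[-1,[2.5,1,182],0],[-1,[2.5,1,182],0],[-1,[2.5,1,182],0],[-1,[2.5,1,182],0],[-1,[2.5,1,182],0],[-1,[2.5,1,182],0]]' 15
```

```text
t: 3.82
eef_pos: [0.4409, -0.0733, 0.0186]
ee_rot: [3.142, -0.0, -1.57]
force: [-1.1, -0.3, 1.9]
width: 0.0346
gripper_force: 15.0
```

```bash
python3 -m jog '[[-1,[0,0,-40],0],[-1,[0,0,-80],0],[-1,[50,5,-80],0],[-1,[100,8,-80],0],[-1,[150,10,-80],0],[-1,[200,15,-80],0],[-1,[250,17.5,-80],0],[-1,[273,17.5,-80],0],[-1,[273,17.5,-80],0],[-1,[273,17.5,-80],0]]'
python3 - <<'E'
from h import *
snap('wrist','w3')
E
```

```text
t: 5.08
eef_pos: [0.4233, -0.3458, 0.0982]
ee_rot: [3.141, 0.0, -1.57]
force: [-0.1, -0.1, -0.3]
width: 0.0345
gripper_force: 15.0
```

View pics/w3.png

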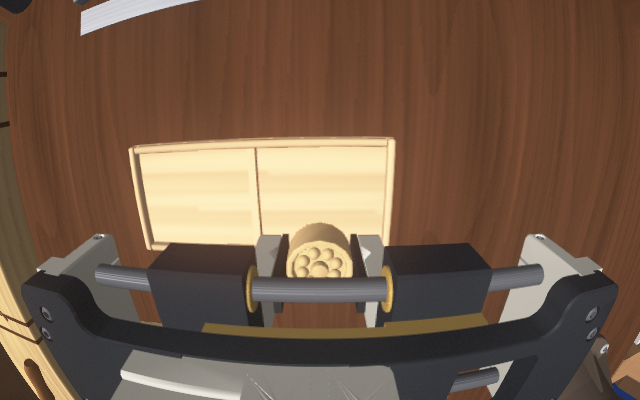

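The rosette is held, and the long tray's outer rim corners are at (131,148), (394,139) and (150,249), with the divider at (257,148). I'll compute the tray position from these.

Run:
```python
from h import *
for p in((131,148),(394,139),(150,249),(256,147)):print(at('w3',*p,.016))
```

```text
[ 0.57972215 -0.39728373  0.016     ]
[ 0.3664432  -0.39993288  0.016     ]
[ 0.57818697 -0.30346006  0.016     ]
[ 0.46925926 -0.39361011  0.016     ]
```

```bash
python3 -m jog '[[-1,[2.5,1.5,40],0],[-1,[2.5,1.5,60],0],[-1,[2.5,1.5,70],0],[-1,[2.5,1.5,73],0],[-1,[2.5,1.5,73],0],[-1,[2.5,1.5,73],0],[-0.05,[2.5,1.5,73],0],[-0.05,[2.5,1.5,73],0],[-0.05,[2.5,1.5,73],0],[-0.05,[2.5,1.5,60],0],[-0.05,[2.5,1.5,30],0],[-0.05,[2.5,1.5,-20],0],[0.3,[2.5,1.5,-80],0],[1,[2.5,1.5,-100],0],[1,[2.5,1.5,-100],0]]'
python3 - <<'E'
from h import *
snap('wrist','w4'); print(go([.596,.071,.20],-np.pi/2),go([.596,.071,.20],0))
E
```

```text
t: 7.0
eef_pos: [0.423, -0.3492, 0.2016]
ee_rot: [-3.137, -0.002, -1.57]
force: [0.5, 0.7, -0.7]
width: 0.0661
gripper_force: 0.0
(array([-419.6, -174.1,   -0. ]), np.float64(0.001)) (array([-419.6, -174.1,   -0. ]), np.float64(-1.57))
```

View pics/w4.png

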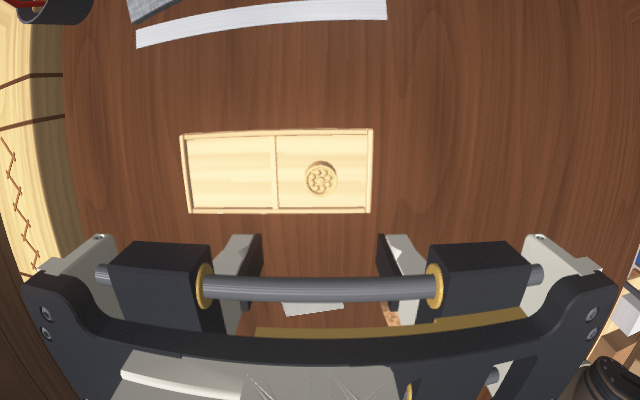

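The small rosette sits upright and clear of the walls in the near compartment (321,178). The tall finial is next.

```bash
python3 -m jog '[[1,[-50,-20,0],0],[1,[-100,-40,0],0],[1,[-150,-60,0],0],[1,[-200,-85,0],0],[1,[-250,-105,0],0],[1,[-300,-125,0],0],[1,[-350,-145,0],0],[1,[-400,-165,0],0],[1,[-420,-174,0],0],[1,[-420,-174,0],0],[1,[-420,-174,0],0],[1,[-420,-174,0],0]]' 15
python3 - <<'E'
from h import *
snap('wrist','w5'); print(go([.596,.071,.039],-np.pi/2))
E
```

```text
t: 8.55
eef_pos: [0.5953, 0.0703, 0.1985]
ee_rot: [3.141, -0.0, -1.571]
force: [0.8, -1.0, 0.4]
width: 0.0876
gripper_force: 0.0
(array([ -0.7,  -0.6, 159.7]), np.float64(-0.0))
```

View pics/w5.png

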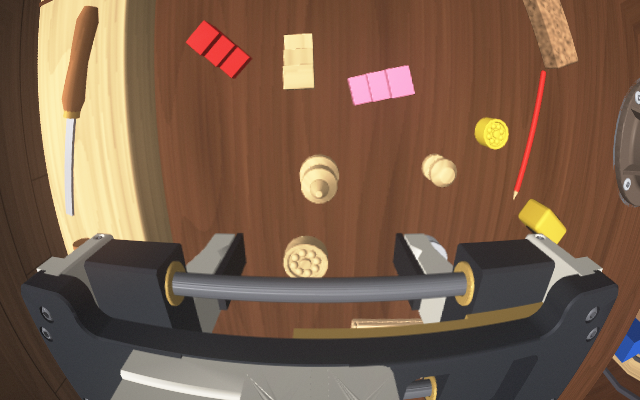

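The wrist view shows the finial tip at (320,188), its foot centred near (319,177), and the large rosette's face at (306,262).

Run:
```python
from h import *
print(at('w5',320,187,.08),at('w5',319.5,176,.007),at('w5',306,262,.025))
```

```text
[0.59348828 0.06449086 0.08      ] [0.59385305 0.07349412 0.007     ] [0.60978417 0.17307492 0.025     ]
```

```bash
python3 -m jog '[[1,[0.5,1,50],0],[1,[0.5,1,90],0],[1,[0.5,1,130],0],[1,[0.5,1,158],0],[1,[0.5,1,158],0],[-1,[0.5,1,158],0],[-1,[0.5,1,158],0],[-1,[0.5,1,158],0],[-1,[0.5,1,158],0],[-1,[0.5,1,158],0],[-1,[0.5,1,158],0],[-1,[0.5,1,158],0],[-1,[0.5,1,158],0]]' 18
python3 - <<'E'
from h import *
print(go([.475+.0535,-.349,.14],-np.pi/2))
E
```

```text
t: 10.22
eef_pos: [0.5948, 0.071, 0.0406]
ee_rot: [-3.142, 0.0, -1.57]
force: [-0.8, 0.0, 1.0]
width: 0.0351
gripper_force: 18.0
(array([419.9,  66.7, -99.4]), np.float64(0.001))
```

```bash
python3 -m jog '[[-1,[0,0,-30],0],[-1,[0,0,-65],0],[-1,[15,2,-90],0],[-1,[50,8,-90],0],[-1,[95,15,-90],0],[-1,[140,23,-90],0],[-1,[185,30,-90],0],[-1,[230,37,-90],0],[-1,[275,44,-90],0],[-1,[320,51,-90],0],[-1,[365,58,-90],0],[-1,[400,64,-90],0],[-1,[420,67,-90],0],[-1,[420,67,-90],0],[-1,[420,67,-60],0],[-1,[420,67,-30],0],[-1,[420,67,-15],0],[-1,[420,67,-7],0],[-1,[420,67,-7],0]]'
python3 - <<'E'
from h import *
snap('wrist','w6')
print(go([.475+.0535,-.349,.14],-np.pi/2))
E
```

```text
t: 12.6
eef_pos: [0.5287, -0.349, 0.0479]
ee_rot: [-3.141, -0.0, -1.569]
force: [-0.8, 0.8, -0.7]
width: 0.0351
gripper_force: 18.0
(array([ -0.1,   0.2, -91.7]), np.float64(0.001))
```

View pics/w6.png

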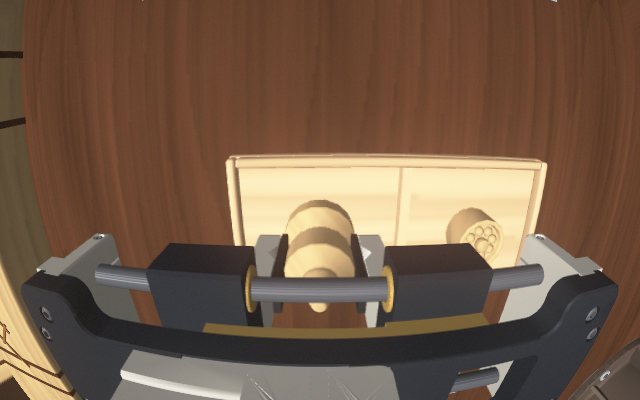

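The finial is upright over the far compartment, between the end wall and the divider at (400,210), with the rosette undisturbed at (475,235). I'll lower the last millimetre and release.

```bash
python3 -m jog '[[-1,[0,0,1.5],0],[-1,[0,0,1.5],0],[0.2,[0,0,1.5],0],[0.2,[0,0,1.5],0],[0.2,[0,0,1.5],0],[0.2,[0,0,1.5],0],[0.2,[0,0,-20],0],[0.2,[0,0,-60],0],[0.5,[0,0,-110],0],[1,[0,0,-150],0],[1,[0,0,-150],0]]'
python3 - <<'E'
from h import *
print(go([.611,-.174,.20],.075),go([.611,-.174,.20],.075-np.pi/2))
E
```

```text
t: 14.02
eef_pos: [0.53, -0.35, 0.2017]
ee_rot: [-3.135, -0.003, -1.569]
force: [0.1, -0.5, -0.3]
width: 0.0771
gripper_force: 0.0
(array([-175.9,  -81.3,    1.8]), np.float64(1.497)) (array([-175.9,  -81.3,    1.8]), np.float64(-0.074))
```

```bash
python3 -m jog '[[0.7,[-30,-15,0],0.18],[0.7,[-60,-30,0],0.36],[0.7,[-95,-45,0],0.54],[0.7,[-130,-60,0],0.72],[0.7,[-160,-75,0],0.9],[0.7,[-176,-81,0],1.08],[0.7,[-176,-81,0],1.26],[0.7,[-176,-81,0],1.44],[0.7,[-176,-81,0],1.5],[0.7,[-176,-81,0],1.5],[0.7,[-176,-81,0],1.5]]' 18
python3 - <<'E'
from h import *
d=snap('wrist','w7'); cv2.imwrite('pics/c7.png',cv2.resize(d['color'][100:300,200:440,::-1],None,fx=3,fy=3,interpolation=cv2.INTER_CUBIC)); print(go([.611,-.174,.018],.075))
E
```

```text
t: 15.4
eef_pos: [0.6088, -0.1731, 0.1971]
ee_rot: [3.141, -0.001, -3.068]
force: [1.1, 0.2, -0.3]
width: 0.0739
gripper_force: 0.0
(array([ -2.2,  -1.1, 179.2]), np.float64(-0.002))
```

View pics/c7.png

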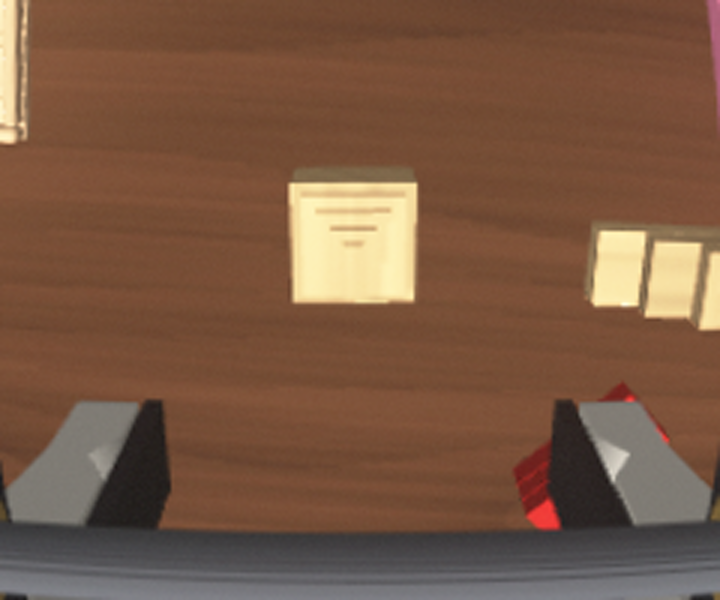

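The block is square to the fingers, rim centre at crop (353,242), i.e. pixel (317.5,180.3). The bracket's near end is at crop x≈590, clear of the fingers.

Run:
```python
from h import *
p=at('w7',317.5,180.3,.028);print(p,go([p[0],p[1],.018],.075))
print([at('w7',200+x/3-.33,100+y/3-.33,.028).round(4) for x,y in((290,183),(417,183),(415,302),(291,302))])
```

```text
[ 0.60952583 -0.17429357  0.028     ] (array([ -0.7,  -1.3, 179.2]), np.float64(-0.002))
[array([ 0.5901, -0.1976,  0.028 ]), array([ 0.587 , -0.1541,  0.028 ]), array([ 0.6301, -0.1508,  0.028 ]), array([ 0.6333, -0.1949,  0.028 ])]
```

```bash
python3 -m jog '[[0.7,[0,-1,60],0],[0.7,[0,-1,110],0],[0.7,[0,-1,150],0],[0.7,[0,-1,177],0],[0.7,[0,-1,177],0],[-1,[0,-1,177],0],[-1,[0,-1,177],0],[-1,[0,-1,177],0],[-1,[0,-1,177],0],[-1,[0,-1,177],0],[-1,[0,-1,177],0],[-1,[0,-1,177],0]]' 18
python3 - <<'E'
from h import *
y=np.radians(-3.5);c=np.array([.4715,.3525])
for s in(1,-1):
    q=c+s*.0395*np.array([np.cos(y),np.sin(y)]);print(q,go([*q,.12],y))
E
```

```text
t: 16.95
eef_pos: [0.6095, -0.1741, 0.0215]
ee_rot: [-3.141, 0.001, -3.07]
force: [-1.3, 1.0, 6.4]
width: 0.0444
gripper_force: 18.0
[0.51092632 0.35008858] (array([ 60.5, 529.9, -98.7]), np.float64(0.133))
[0.43207368 0.35491142] (array([138.8, 540.3, -98.8]), np.float64(0.133))
```

```bash
python3 -m jog '[[-1,[0,0,-40],0],[-1,[0,0,-80],0],[-1,[5,20,-100],0],[-1,[17,65,-100],0],[-1,[28,110,-100],0],[-1,[40,155,-100],0],[-1,[51,200,-100],0],[-1,[63,245,-100],0],[-1,[74,290,-100],0],[-1,[86,335,-100],0],[-1,[98,380,-100],0.05],[-1,[109,425,-100],0.08],[-1,[121,470,-100],0.13],[-1,[132,515,-100],0.13],[-1,[139,540,-100],0.13],[-1,[139,540,-100],0.13],[-1,[139,540,-100],0.13]]'
python3 - <<'E'
from h import *
d=snap('wrist','w8')
E
```

```text
t: 19.08
eef_pos: [0.4309, 0.3541, 0.1201]
ee_rot: [-3.141, -0.001, 3.084]
force: [-0.6, 0.2, -0.5]
width: 0.0439
gripper_force: 18.0
```

View pics/w8.png

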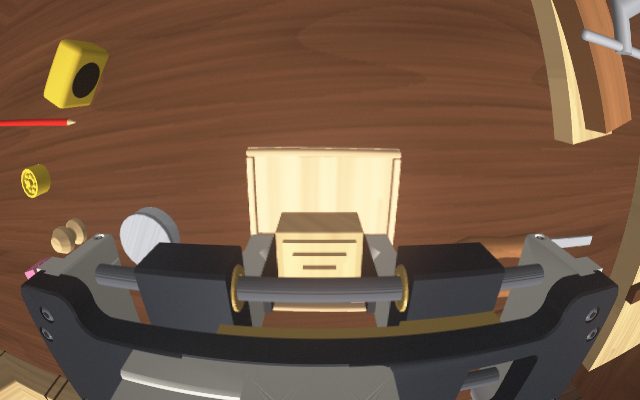

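The block is held level and aligned with the tray. The tray's near rim corners are at (247,149) and (400,151).

Run:
```python
from h import *
a=at('w8',247,149,.016);b=at('w8',400,151,.016);y=np.radians(-3.5)
m=(a+b)/2;print(a,b,np.linalg.norm(a-b),m[:2]+.0425*np.array([np.cos(y),np.sin(y)]))
```

```text
[0.38332199 0.297564   0.016     ] [0.39211037 0.42343874 0.016     ] 0.12618116420453518 [0.43013691 0.35790681]
```

```bash
python3 -m jog '[[-1,[0,2,40],0],[-1,[0,2,65],0],[-1,[0,2,82],0],[-1,[0,2,90],0],[-1,[0,2,92],0],[-1,[0,2,92],0],[-1,[0,2,92.5],0],[0.25,[0,2,92.5],0],[0.25,[0,2,92.5],0],[0.25,[0,2,92.5],0],[0.25,[0,2,80],0],[0.25,[0,2,50],0],[0.25,[0,2,0],0],[1,[0,2,-50],0],[1,[0,2,-80],0],[1,[0,2,-80],0]]'
python3 - <<'E'
from h import *
for y in (0,np.pi/2): print(go([.611,.1748,.20],y))
E
```

```text
t: 21.12
eef_pos: [0.4327, 0.3577, 0.2045]
ee_rot: [3.136, 0.003, 3.084]
force: [0.1, 0.3, -0.2]
width: 0.0795
gripper_force: 0.0
(array([-188.5, -172.3,    4.2]), np.float64(-0.058))
(array([-188.5, -172.3,    4.2]), np.float64(1.513))
```

```bash
python3 -m jog '[[1,[-35,-32,0],0],[1,[-70,-64,0],0],[1,[-105,-96,0],0],[1,[-140,-128,0],0],[1,[-170,-155,0],0],[1,[-188,-172,0],0],[1,[-188,-172,0],0],[1,[-188,-172,0],0],[1,[-188,-172,0],0]]' 18
python3 - <<'E'
from h import *
d=snap('wrist','w9'); cv2.imwrite('pics/c9.png',cv2.resize(d['color'][60:310,180:480,::-1],None,fx=2,fy=2,interpolation=cv2.INTER_CUBIC))
print(go([.611,.1748,.02]))
E
```

```text
t: 22.25
eef_pos: [0.6089, 0.1745, 0.2006]
ee_rot: [3.142, -0.0, 3.084]
force: [-0.2, 0.5, -0.3]
width: 0.0877
gripper_force: 0.0
(array([ -2. ,   0.3, 180.7]), 0)
```

View pics/c9.png

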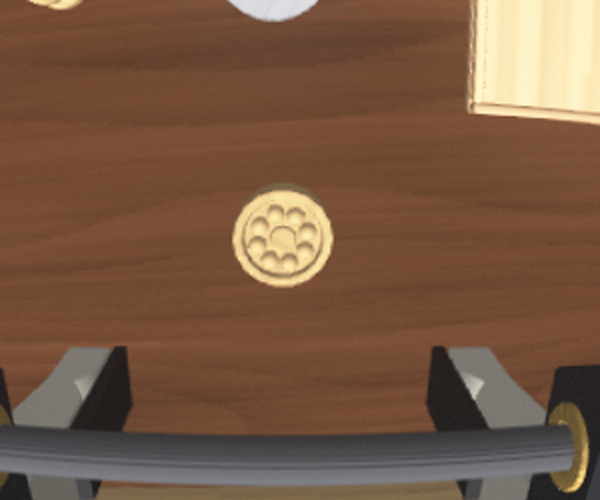

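The large rosette's face centre is at crop (283,238), i.e. pixel (321.3,178.8), midway between the fingers.

Run:
```python
from h import *
p=at('w9',321.3,178.8,.024);print(p,go([p[0],p[1],.018]))
```

```text
[0.61016344 0.1770676  0.024     ] (array([ -1.1,   2.5, 182.7]), 0)
```

```bash
python3 -m jog '[[1,[-1,1.5,60],0],[1,[-1,1.5,115],0],[1,[-1,1.5,155],0],[1,[-1,1.5,180],0],[1,[-1,1.5,180],0],[-1,[-1,1.5,180],0],[-1,[-1,1.5,180],0],[-1,[-1,1.5,180],0],[-1,[-1,1.5,180],0],[-1,[-1,1.5,180],0],[-1,[-1,1.5,180],0],[-1,[-1,1.5,180],0]]' 18
python3 - <<'E'
from h import *
y=np.radians(-3.5);c=np.array([.4708,.3535])
q=c+.0395*np.array([np.cos(y),np.sin(y)]);print(q,go([*q,.12],y))
E
```

```text
t: 23.8
eef_pos: [0.6108, 0.1755, 0.0212]
ee_rot: [3.141, 0.001, 3.084]
force: [-1.3, 0.2, 5.4]
width: 0.0522
gripper_force: 18.0
[0.51022632 0.35108858] (array([110.6, 169.5, -98.8]), np.float64(0.003))
```

```bash
python3 -m jog '[[-1,[0,0,-40],0],[-1,[0,0,-80],0],[-1,[20,30,-80],0],[-1,[45,70,-80],0],[-1,[75,115,-80],0],[-1,[98,150,-80],0],[-1,[111,171,-80],0],[-1,[111,171,-80],0],[-1,[111,171,-80],0]]'
python3 - <<'E'
from h import *
d=snap('wrist','w10')
E
```

```text
t: 24.92
eef_pos: [0.5096, 0.3521, 0.1003]
ee_rot: [-3.141, -0.0, 3.083]
force: [-0.5, -0.4, -0.4]
width: 0.0526
gripper_force: 18.0
```

View pics/w10.png

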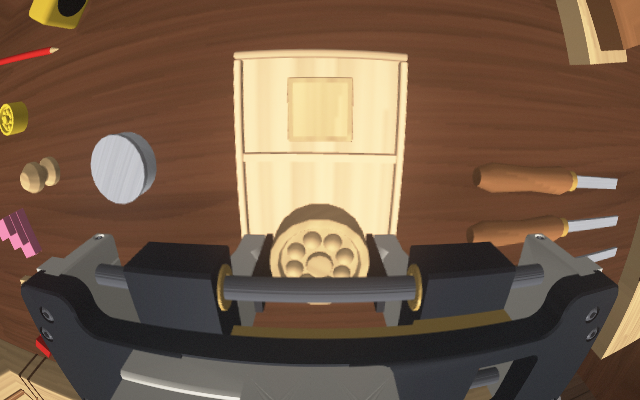

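The rosette is held over the far compartment. The block stands in the near one, x 288–353, y 77–141. I'll check numerically that this outline matches an upright block, since its lit faces show no step lines.

```bash
cat >> h.py <<'E'
def proj(f,P):
    d=np.load(f'pics/{f}.npz');K=d['mtx'];T=d['cam_to_world'];c=T[:3,:3].T@(np.array(P)-T[:3,3])
    if f.startswith('w'):
        t=np.arctan2(np.hypot(c[0],c[1]),c[2]);n=c[:2]/np.hypot(c[0],c[1])*t
    else: n=c[:2]/c[2]
    return np.array([K[0,0]*n[0]+K[0,2],K[1,1]*n[1]+K[1,2]])
E
python3 - <<'E'
from h import *
y=np.radians(-3.5);ex=np.array([np.cos(y),np.sin(y),0]);ey=np.array([-ex[1],ex[0],0])
for z in(.006,.034):
  print(z,[proj('w10',np.array([.432,.3565,z])+a*.022*ex+b*.022*ey).round().tolist() for a in(1,-1) for b in(1,-1)])
print('peak',proj('w10',[.432,.3565,.05]))
print('cam',np.load('pics/w10.npz')['cam_to_world'][:3,3])
g=cv2.cvtColor(cv2.imread('pics/w10.png'),cv2.COLOR_BGR2GRAY)
print(g[70:150:2,305].tolist());print(g[70:150:2,320].tolist());print(g[109,270:370:2].tolist());
for p in((235,55),(407,57)):print(at('w10',*p,.016))
print(at('w10',242,154,.016),at('w10',397,157,.016))
E
```

```text
0.006 [[347.0, 136.0], [290.0, 136.0], [348.0, 79.0], [290.0, 79.0]]
0.034 [[351.0, 141.0], [286.0, 141.0], [352.0, 76.0], [286.0, 76.0]]
peak [318.68372208 109.24342557]
cam [0.42442272 0.35722087 0.24369539]
[221, 222, 222, 219, 207, 210, 217, 225, 225, 225, 225, 224, 224, 224, 224, 225, 224, 224, 224, 224, 224, 223, 223, 224, 223, 223, 223, 223, 223, 223, 224, 223, 222, 215, 210, 212, 226, 227, 227, 227]
[232, 232, 233, 228, 211, 213, 218, 221, 220, 220, 220, 220, 220, 220, 220, 219, 219, 219, 219, 219, 219, 219, 220, 219, 219, 219, 220, 219, 219, 219, 218, 219, 219, 215, 214, 216, 236, 237, 236, 237]
[229, 231, 234, 234, 236, 236, 236, 236, 236, 200, 207, 216, 227, 228, 228, 228, 227, 224, 222, 221, 221, 221, 219, 221, 222, 220, 217, 217, 217, 219, 220, 219, 219, 219, 225, 230, 227, 227, 224, 208, 205, 206, 230, 231, 232, 233, 234, 233, 233, 231]
[0.38720784 0.29748685 0.016     ]
[0.39587051 0.42368526 0.016     ]
[0.46260471 0.29620004 0.016     ] [0.47179629 0.4139692  0.016     ]
```

The outline matches an upright block with its rim at 34 mm, seen from straight above, so the block stands correctly. I'll place the rosette.

```bash
python3 -m jog '[[-1,[0,0,35],0],[-1,[0,0,55],0],[-1,[0,0,67],0],[-1,[0,0,72],0],[-1,[0,0,72.5],0],[-1,[0,0,73],0],[0.42,[0,0,73],0],[0.42,[0,0,73],0],[0.42,[0,0,73],0],[0.42,[0,0,60],0],[0.42,[0,0,30],0],[0.42,[0,0,-20],0],[1,[-60,-60,-70],0],[1,[-60,-120,-110],0],[1,[-60,-170,-110],0],[1,[-60,-170,-110],0],[1,[-60,-170,-110],0]]'
python3 - <<'E'
from h import *
snap('scene','s2');snap('top','t2')
y=np.radians(-3.5);ex=np.array([np.cos(y),np.sin(y),0]);ey=np.array([-ex[1],ex[0],0])
a=cv2.imread('pics/t1.png').astype(int);b=cv2.imread('pics/t2.png').astype(int)
m=(abs(a-b).max(2)>22).astype(np.uint8)
n,l,st,ce=cv2.connectedComponentsWithStats(cv2.morphologyEx(m,cv2.MORPH_CLOSE,np.ones((3,3))))
for i in range(1,n):
    if st[i,4]>25: print(st[i],ce[i].round(1))
for nme,P in dict(RL=[.510,.352,.03],PY=[.432,.3565,.034],FT=[.5287,-.349,.05],RS=[.4215,-.349,.03]).items(): print(nme,proj('t2',P).round(1),proj('s2',P).round(1))
E
```

```text
t: 27.1
eef_pos: [0.56, 0.1781, 0.2121]
ee_rot: [3.14, 0.002, 3.081]
force: [0.1, 0.1, -0.3]
width: 0.0877
gripper_force: 0.0
[    0    40   284   360 50953] [121.3 227.3]
[389 155  22  20 374] [399.5 164.3]
[289 160  19  21 301] [297.8 170.3]
[463 188  24  21 350] [474.2 198.4]
[167 193  25  24 457] [179.2 205.1]
[163 227  25  21 392] [175.7 237.8]
[349 227  17  16 208] [356.9 234.7]
[466 236  17  16 218] [474.2 243.4]
RL [177.8 204.4] [443.2 310.7]
PY [173.  237.2] [478.5 289.6]
FT [477.  196.4] [245.8  84.8]
RS [477.3 243.5] [284.3  76.5]
```

Run:
```python
from h import *
for f,bx in (('s',{'tin':(383,217,35,36),'shortfin':(358,180,18,25),'stone':(297,108,38,30),'bracket':(260,176,30,30),'RLold':(322,252,32,34)}),('t',{'tin':(236,210,30,30),'shortfin':(292,218,18,18)})):
  a=cv2.imread(f'pics/{f}1.png').astype(int);b=cv2.imread(f'pics/{f}2.png').astype(int)
  for k,(x,y,w,h) in bx.items(): print(f,k,(abs(a-b).max(2)[y:y+h,x:x+w]>22).mean().round(3))
```

```text
s tin 0.056
s shortfin 0.422
s stone 0.284
s bracket 0.0
s RLold 0.706
t tin 0.0
t shortfin 0.0
```

The top view shows the tin, short finial, stone and bracket unmoved. All four pieces sit in their own compartments with upright-sized outlines.

```bash
python3 -c "
from station import order;print(order.job_done())"
```

```text
the job is handed in; nothing more can be done
None
```

The job is handed in, with no verdict returned: the tall finial and small rosette stand in the long tray, the large rosette and pyramid block in the square tray, one per compartment, and the other pieces were not moved.

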